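# Raise the fume hood sash to its pointer and slide the tray in

### The arm

A 6-joint arm with a two-finger parallel gripper is mounted at the origin on a cart in front of the work surface, level with it; the furniture and walls round the work are solid. World frame = base frame: x ahead of the robot, y to its left, z up, the work surface at z = 0. Lengths are in m, angles in rad, forces in N, time in s.
With the tool pointing down it reaches from about 0.25 to 0.725 m from the base axis. Payload 4 kg.
Tool frame: the origin (TCP) lies midway between the tips of the shut fingers; the grasp point (between the pads) lies bot.pinch_z behind it (bot.pinch_z is the distance from the TCP to the grasp point, in m); z points along the fingers, y is the line along which they close (so a half turn about z gives the same grasp; the last joint's range is limited). The gripper opens to 85 mm and grips with 20 to 120 N. Pads are 22 mm wide; open, the fingers measure 114 mm over their backs; the gripper's body (76 mm by 85 mm) begins 54 mm behind the grasp point. The pads swing forward as they close: fully open they stand 13 mm farther back than shut.
Start: joints at [1.236, 0.241, 0.005, 1.335, 0, 1.571], TCP at [0.164, 0.472, 0.231] pointing down, gripper open.
Joint ranges: [-2.72, 2.72], [-1.05, 1.87], [-1.09, 1.28], [-1.99, 2.15], [-1.42, 1.44], [-3.14, 3.14]. Speed limits (rad/s): [2.79, 2.79, 3.14, 3.14, 3.14, 3.14].

### API

Orientations are given as a unit quaternion [x, y, z, w].
In Python, from workcell import bot gives the robot as it stands.
- The arm moves only by the tool hand_motion, called after "Request:" as a command line: name --argument value ..., lists and objects as JSON in quotes. Schema: {"type":"object","properties":{"motion":{"type":"array","items":{"type":"object","properties":{"drx":{"type":"number"},"dry":{"type":"number"},"drz":{"type":"number"},"dx":{"type":"number"},"dy":{"type":"number"},"dz":{"type":"number"},"jaw":{"type":"number"}},"additionalProperties":false,"required":["jaw"]},"minItems":1,"maxItems":10},"only":{"type":"string"},"quiet":{"type":"boolean"},"lines":{"type":"string"}},"required":["motion"],"additionalProperties":false}. motion is a list of rows, 1 to 10 of them, each an object with the fields drx, dry, drz (a rotation vector in a scale on which 1.0 is 2 pi rad), dx, dy, dz (the shift in a scale on which 1.0 is 1 m), jaw (the finger opening in m); a field left out counts as zero (the opening has to be given); each row is the pose to reach, as a shift and turn from the pose commanded when the call began, along the tool's axes at that moment; what a row does not reach only later rows make up. A row lasts 1/8 s, in which the tool goes at most 0.0625 m and 0.188 rad, less where a joint would pass 70% of its speed; a pose out of reach is approached as far as the arm can. The fingers move at their own pace and stop on an object; the grip force is fixed at half the most. Time passes only in rows, so rows that do not move let the fingers close. The tool returns the time, the measured TCP pose, the force, the opening and the grip force at its end. only (a regular expression) keeps the lines of the reply that match it, lines (a string "A,B") keeps lines A to B, and quiet returns only ok. Shift and turn numbers lie between -1 and 1, and a call with a number outside is refused. Input that does not fit is refused with a message, and nothing moves.
- bot.get_obs(): the state, without advancing time (a new reading comes with each control period).
- bot.camera(name): name is "scene" or "top"; returns the picture (400x640x3 uint8, red, green, blue); there is no depth.
- bot.calibration(name): a dict with "mtx" (3x3 intrinsics, pixels), "R" (3x3) and "t" (3): a world point X has camera coordinates R X + t. Camera axes: x right, y down, z forward; pixel columns grow to the right and rows downward; lengths in m; the calibration is good to about 2 mm. A picture is of the moment at which its call begins. calibration takes no time and is no camera call.
- bot.job_done(): hands the job in; it is judged then, once.
The state is a dict: "clock": time; "joint_pos": joint angles; "joint_vel": joint speeds; "tau": joint torques, N m; "eef_pos": TCP position; "tool_rot": TCP orientation; "ft_force": force on the tool from outside, world axes, zero at the start; "ft_torque": the same for the moment, N m; "grip_width": finger opening in m; "grasp_force": force on a finger pad.
Only numpy, scipy, OpenCV 4.12 (cv2) and the standard library are available. Lean on these libraries where they do the work, as an engineer would, in place of code of your own. Each camera call takes 0.05 s, during which the arm holds its last target. There are 200 camera calls.

### The job

Open the bench fume hood: push its counterweighted sliding window up from beneath the lip, with the fingertips or the outside of the fingers, until the lip is level with the tip of the pointer clamped to the left track, and leave it there. Then gently push the tray with the circuit board along the bench, under the raised window, until the whole tray is inside the hood, past the front line of its feet. Pinch and lift nothing, keep the fingers off the glass, and leave the pointer, the tools and the other small things on the bench where they are.

Things in the scene. Friction and masses are not known exactly. Their poses are not given: they have to be found in the camera images.
- hood: floorless bench fume hood, fixed, 404 wide, 210 deep, 400 high. Origin on the bench, middle of the front line of its feet; x into the hood (level), y left, z up. Two front tracks at y = +-184, 30 wide, leaning back 20 degrees from vertical; between them the front is open, 332 wide, from the bench up to the sash. Inside free to x = 180, where the rear baffle stands.
- sash (a joint): height of the sliding window in m along the leaning track (20 degrees back from vertical, into the hood): 0 = down on its stops (start), 0.20 = upper stop. Two counterweights in the tracks balance it, so it stays where it is left; about 4 N along the track moves it up or down.
- lip_edge (a point): middle of the lip's free edge, centre of its rounded bead of 10 diameter. The lip: aluminium ledge on the sash's lower rail, 300 wide, 7 thick, square to the glass towards the robot (so 20 degrees upward), nothing beneath it; the bead is 42 in front of the glass, about 77 above the bench when the sash is down. z up along the track, x into the hood square to the glass, y left.
- lip: underside and bead of the lip (the part to push on from beneath); frame as lip_edge, origin at the foot of the track, not on the lip
- lip_top: upper sheet of the lip, 26 deep and 3 thick, behind the bead; frame and origin as lip
- pane: glass of the sash, 306 wide, 199 high, from the lip upward; frame and origin as lip
- pointer (a joint): setting of the height pointer in m along the track. The lip is exactly level with the pointer's tip when joint sash equals joint pointer. Different at every start, 0.09 to 0.18. It is clamped (18 N holds it) and must not be shifted.
- pointer_tip (a point): on the mid-thickness of the tip of the height pointer: a flat dark steel tongue, 5 thick, on a dark clamp block with a thumbscrew across the front of the left track. The tip points at the left end of the lip's bead, 2.5 beside it, and like the bead is 42 in front of the glass. Axes as lip_edge.
- tray: loose black plastic tray with a circuit board fixed in it, 0.2 to 0.4 kg, so 1 to 4 N slide it, in front of the hood: 112 deep (x), 172 wide (y), walls 28 high and 4 thick, board parts to about 33 high. Origin at the centre of its underside on the bench, z up; it faces within 0.2 rad of the hood's x.
- tray_near_left (a point): the tray's outer lower corner nearest the robot, left (tray frame x = -56, y = +86)
- tray_near_right (a point): the tray's outer lower corner nearest the robot, right (tray frame x = -56, y = -86)
- side_cutters: side cutters with red grips, 141x95x14, lying on the bench to the right; leave alone
- screwdriver: loose screwdriver, 179x32x36, lying to the right; leave alone
- test_clip: loose black test clip, 56x12x10, lying right of the tray; leave alone
- wire_spool: loose wire spool, diameter 47, 22 high, right of the hood; leave alone
- long_pliers: loose long-nose pliers, 208x64x14, lying to the left; leave alone

How it is judged:
By the outcome, as a careful person would: the job done as asked, in the order asked, and still so for the second after the job is handed in, with the robot touching nothing.
It also fails if it takes over 58 s, if anything falls off the work surface, if the arm or the gripper's body presses on something with over 40 N, if the wrist force passes 120 N, or if a joint passes its speed limit or range.

## Working session

There is one attempt and no reset: what is moved stays moved. The work goes in short steps, Python scripts to look and compute and a tool call to move; the robot and the scene stay as the last step left them, time stands still between calls to the robot, and variables do not carry over. Pictures are saved under pics/ and viewed, at most 10 in all, crops included, and the job is handed in when it is done.

```bash
ls; mkdir -p pics; python3 - <<'E'
from workcell import bot
import cv2
for n in("scene","top"):
    im=bot.camera(n); cv2.imwrite(f"pics/{n}0.png",im[:,:,::-1]); c=bot.calibration(n); print(n,c["mtx"].tolist(),c["R"].round(4).tolist(),c["t"].round(4).tolist())
o=bot.get_obs(); print(o["clock"],o["eef_pos"],o["tool_rot"],o["grip_width"],bot.pinch_z)
E
```

```text
pics
workcell.py
scene [[437.1147834344698, 0.0, 319.1620441291865], [0.0, 437.1147834344698, 199.529006946843], [0.0, 0.0, 1.0]] [[0.6904, -0.7231, -0.0225], [-0.4684, -0.4231, -0.7756], [0.5513, 0.546, -0.6309]] [-0.3603, 0.326, 0.918]
top [[426.6435686127202, 0.0, 317.80515519689874], [0.0, 426.6435686127202, 210.49068697416976], [0.0, 0.0, 1.0]] [[-0.0108, -0.9999, -0.005], [-0.9865, 0.0114, -0.1636], [0.1637, 0.0032, -0.9865]] [0.0375, 0.567, 1.1178]
0.1 [0.16411483 0.47172218 0.2304952 ] [ 1.66627227e-01  9.86019535e-01 -9.06100197e-04 -1.50446399e-04] 0.08516619703010497 0.0187
```

View pics/scene0.png

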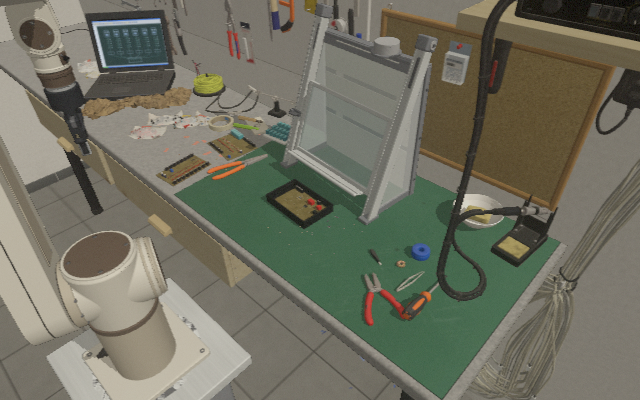

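View pics/top0.png

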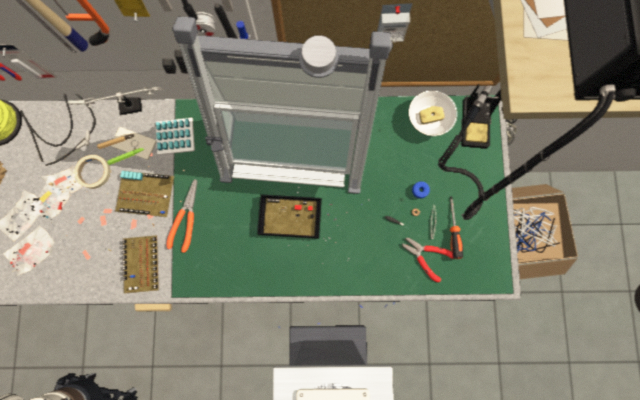

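The scene view shows the hood at about (350,120), the tray at (300,203) and the robot at lower left. In the top view the lip spans about (230,172)-(345,183), and the tray spans (258,196)-(321,238). I'll enlarge both.

```bash
python3 - <<'E'
import cv2
a=cv2.imread("pics/top0.png")[100:250,190:390]; cv2.imwrite("pics/t1.png",cv2.resize(a,None,fx=4,fy=4,interpolation=cv2.INTER_CUBIC))
a=cv2.imread("pics/scene0.png")[90:240,250:450]; cv2.imwrite("pics/s1.png",cv2.resize(a,None,fx=4,fy=4,interpolation=cv2.INTER_CUBIC))
E
```

```text
(no output)
```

View pics/t1.png

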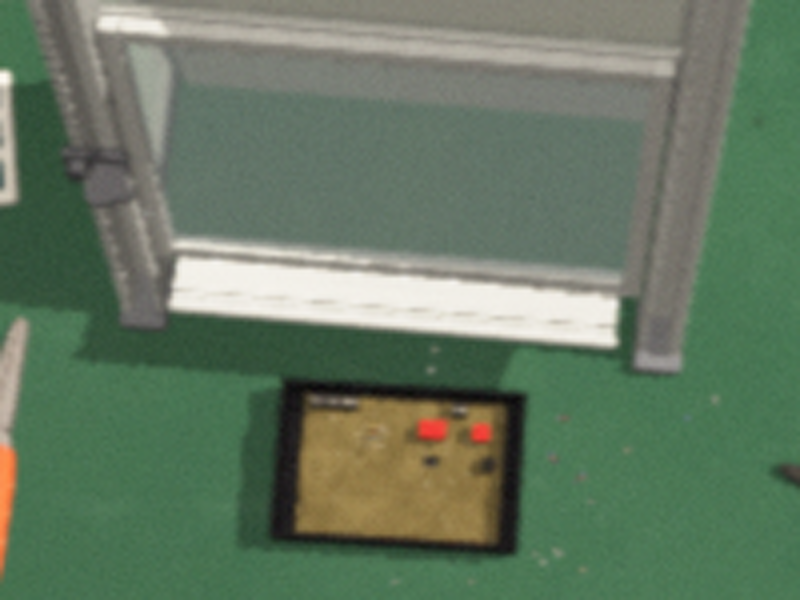

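View pics/s1.png

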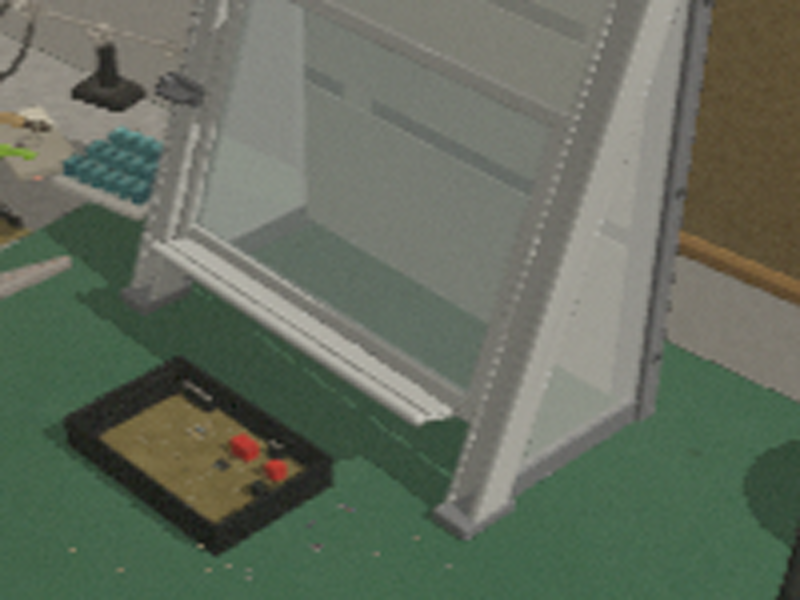

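The crops show the bead ends at top crop (168,312) and (616,347), and at scene crop (158,243) and (420,420). The tray corners, the foot corners and the dark pointer block (about (100,175) top, (180,88) scene) are also clear. I'll fit the poses from these.

```bash
cat > h.py <<'E'
import numpy as np
from scipy.optimize import least_squares
from workcell import bot
C={n:bot.calibration(n) for n in("scene","top")}
def proj(n,X):
    c=C[n]; p=(np.asarray(X)@np.array(c["R"]).T+c["t"])@np.array(c["mtx"]).T
    return p[...,:2]/p[...,2:]
O={"top":(190,100),"scene":(250,90)}
def crop(n,uv,f=4): return np.array(O[n])+(np.array(uv,float)+.5)/f-.5
def onplane(n,px,z):
    c=C[n];R=np.array(c["R"]);d=R.T@np.linalg.inv(c["mtx"])@[px[0],px[1],1];o=-R.T@c["t"]
    return o+d*(z-o[2])/d[2]
def tri(a,b):
    return least_squares(lambda X:np.r_[proj("top",X)-a,proj("scene",X)-b],[.5,0,.1])
E
python3 - <<'E'
from h import *
np.set_printoptions(precision=4,suppress=True)
for k,a,b in[("beadL",(168,312),(158,245)),("beadR",(616,347),(422,422))]:
    r=tri(crop("top",a),crop("scene",b));print(k,r.x,r.fun)
for k,uv in[("Lo",(122,327)),("Li",(166,325)),("Ri",(634,370)),("Ro",(681,371))]: print("foot",k,onplane("top",crop("top",uv),.0),onplane("top",crop("top",uv),.012))
for k,uv in[("Lo",(124,297)),("Li",(143,312)),("Ri",(436,516)),("Ro",(470,537))]: print("footS",k,onplane("scene",crop("scene",uv),.0))
for k,uv in[("FL",(283,380)),("FR",(526,394)),("NL",(272,540)),("NR",(517,553))]: print("tray top",k,onplane("top",crop("top",uv),.028))
for k,uv in[("FL",(180,356)),("FR",(333,462)),("NL",(67,420)),("NR",(215,535))]: print("tray scene",k,onplane("scene",crop("scene",uv),.028))
r=tri(crop("top",(135,168)),crop("scene",(203,97)));print("ptr",r.x,r.fun)
E
```

```text
beadL [0.6565 0.2608 0.078 ] [ 0.5195 -0.675  -0.9813  0.1571]
beadR [ 0.6266 -0.0386  0.0785] [-0.0679  0.08    0.1042 -0.0237]
foot Lo [0.6633 0.3114 0.    ] [0.6605 0.3086 0.012 ]
foot Li [0.6644 0.2798 0.    ] [0.6615 0.2773 0.012 ]
foot Ri [ 0.6274 -0.0559  0.    ] [ 0.6249 -0.0551  0.012 ]
foot Ro [ 0.6263 -0.0895  0.    ] [ 0.6238 -0.0883  0.012 ]
footS Lo [0.6654 0.3146 0.    ]
footS Li [0.6611 0.2868 0.    ]
footS Ri [ 0.6283 -0.0527  0.    ]
footS Ro [ 0.6272 -0.0842 -0.    ]
tray top FL [0.6173 0.1912 0.028 ]
tray top FR [0.6054 0.0216 0.028 ]
tray top NL [0.5052 0.1975 0.028 ]
tray top NR [0.4943 0.0292 0.028 ]
tray scene FL [0.614  0.1913 0.028 ]
tray scene FR [0.5988 0.0187 0.028 ]
tray scene NL [0.5033 0.196  0.028 ]
tray scene NR [0.4882 0.0261 0.028 ]
ptr [0.7206 0.2632 0.1814] [-0.0892  0.1121  0.1749 -0.032 ]
```

```bash
cat >> h.py <<'E'
ex=np.array([.995,-.0996,0]);ey=np.array([.0996,.995,0]);ez=np.array([0,0,1.])
O_h=np.array([.6448,.112,0]); B0=np.array([.6425,.1112,.078]); up=np.sin(.349)*ex+np.cos(.349)*ez
def tip(s): return B0+.1525*ey+s*up
E
python3 - <<'E'
from h import *
import cv2
out=[]
for n,(x,y) in(("top",(200,110)),("scene",(275,80))):
    a=cv2.imread(f"pics/{n}0.png")[y:y+50,x:x+40]; a=cv2.resize(a,None,fx=10,fy=10,interpolation=cv2.INTER_CUBIC)
    for s in np.arange(.09,.185,.01):
        p=(proj(n,tip(s))-[x,y]+.5)*10; q=(proj(n,tip(s)+[0,0,0]-.02*ey)-[x,y]+.5)*10
        cv2.circle(a,tuple(int(v) for v in p),2,(0,0,255),-1); cv2.putText(a,f"{s*100:.0f}",(int(p[0])+8,int(p[1])+4),0,.4,(0,255,255),1)
    out.append(a)
cv2.imwrite("pics/p.png",np.hstack(out))
E
```

```text
(no output)
```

View pics/p.png

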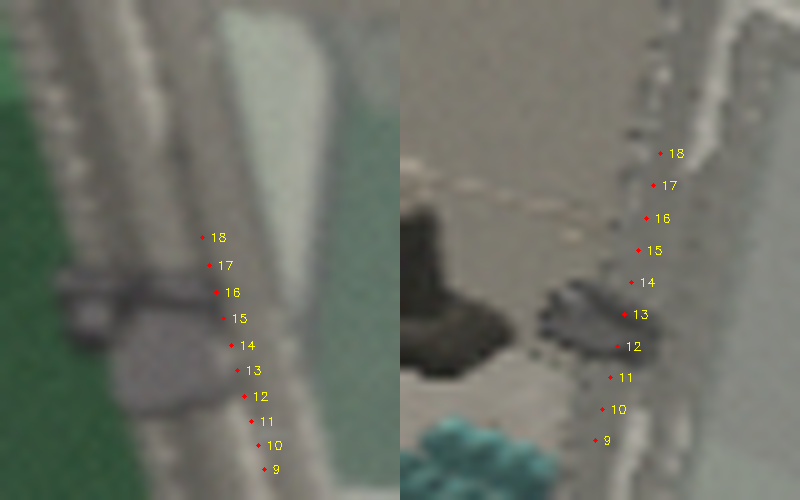

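The tongue's tip matches s ≈ 0.125 in both views; I'll refine that when the lip is close. Next I'll compute the rows for the approach.

```bash
cat >> h.py <<'E'
from scipy.spatial.transform import Rotation as Ro
def Rt(p):
    c,s=np.cos(p),np.sin(p); z=ex*c-ez*s; return np.c_[np.cross(ey,z),ey,z]
def rel(R,P,ref=None):
    o=bot.get_obs(); R0=Ro.from_quat(o["tool_rot"]).as_matrix() if ref is None else ref[0]; p0=o["eef_pos"] if ref is None else ref[1]
    return np.r_[Ro.from_matrix(R0.T@R).as_rotvec(),R0.T@(P-p0)].round(4).tolist()
p=np.radians(40); R40=Rt(p); n=-R40[:,0]
def under(s,gap=0.,back=.025): return B0+s*up-(.016+gap)*n+back*R40[:,2]
E
python3 - <<'E'
from h import *
P=under(0,.01)-.10*R40[:,2]; print(P, under(0,.01)); print(rel(R40,np.array([.48,.13,.25])))
E
```

```text
[0.56870502 0.11858691 0.10629301] [0.64492644 0.11095711 0.04201425]
[-0.1043, -0.8687, -0.2191, -0.4106, -0.219, -0.0191]
```

Careful with the scale: turns go in shares of 2 pi rad. That gives: -0.13 rad is -0.0207.

Request:
hand_motion --motion '[{"drx": -0.0032,"dry": -0.0271,"drz": -0.0064,"dx": -0.06,"dy": -0.03,"jaw": 0.02},{"drx": -0.0064,"dry": -0.0557,"drz": -0.0143,"dx": -0.11,"dy": -0.06,"jaw": 0},{"drx": -0.0095,"dry": -0.0828,"drz": -0.0207,"dx": -0.16,"dy": -0.09,"dz": -0.01,"jaw": 0},{"drx": -0.0127,"dry": -0.1114,"drz": -0.0286,"dx": -0.21,"dy": -0.12,"dz": -0.01,"jaw": 0},{"drx": -0.0166,"dry": -0.1383,"drz": -0.0349,"dx": -0.27,"dy": -0.15,"dz": -0.01,"jaw": 0},{"drx": -0.0166,"dry": -0.1383,"drz": -0.0349,"dx": -0.33,"dy": -0.18,"dz": -0.02,"jaw": 0},{"drx": -0.0166,"dry": -0.1383,"drz": -0.0349,"dx": -0.4106,"dy": -0.219,"dz": -0.0191,"jaw": 0},{"drx": -0.0166,"dry": -0.1383,"drz": -0.0349,"dx": -0.4106,"dy": -0.219,"dz": -0.0191,"jaw": 0},{"drx": -0.0166,"dry": -0.1383,"drz": -0.0349,"dx": -0.4106,"dy": -0.219,"dz": -0.0191,"jaw": 0},{"drx": -0.0166,"dry": -0.1383,"drz": -0.0349,"dx": -0.4106,"dy": -0.219,"dz": -0.0191,"jaw": 0}]'

```text
clock: 1.35
eef_pos: [0.4796, 0.1302, 0.2497]
tool_rot: [0.046, 0.905, -0.021, 0.422]
ft_force: [-0.6, 0.3, -0.1]
grip_width: -0.0
grasp_force: 0.0
```

```bash
python3 - <<'E'
from h import *
o=bot.get_obs();print(o["joint_pos"],(Ro.from_quat(o["tool_rot"]).as_matrix()-R40).round(3))
print(rel(R40,under(0,.012)-.10*R40[:,2]),rel(R40,under(0,.012)))
E
```

```text
[ 0.55266715 -0.23126983 -0.79435873  0.25048574 -0.48281262  0.45807582] [[-0.001  0.    -0.001]
 [ 0.001 -0.     0.001]
 [ 0.001  0.001 -0.001]]
[0.0005, -0.0011, -0.0011, 0.0539, -0.0028, 0.1611] [0.0005, -0.0011, -0.0011, 0.0538, -0.0029, 0.2611]
```

Request:
hand_motion --motion '[{"dx": 0.02,"dy": -0.001,"dz": 0.05,"jaw": 0},{"dx": 0.036,"dy": -0.002,"dz": 0.1,"jaw": 0},{"dx": 0.0535,"dy": -0.003,"dz": 0.14,"jaw": 0},{"dx": 0.0535,"dy": -0.003,"dz": 0.161,"jaw": 0},{"dx": 0.0535,"dy": -0.003,"dz": 0.19,"jaw": 0},{"dx": 0.0535,"dy": -0.003,"dz": 0.22,"jaw": 0},{"dx": 0.0535,"dy": -0.003,"dz": 0.25,"jaw": 0},{"dx": 0.0535,"dy": -0.003,"dz": 0.261,"jaw": 0},{"dx": 0.0535,"dy": -0.003,"dz": 0.261,"jaw": 0}]'

```text
clock: 2.48
eef_pos: [0.6441, 0.1129, 0.0408]
tool_rot: [0.044, 0.905, -0.02, 0.422]
ft_force: [-0.2, 0.5, -0.2]
grip_width: 0.0002
grasp_force: 0.0
```

```bash
python3 - <<'E'
from h import *
import cv2
im=bot.camera("scene")[90:240,250:450,::-1]; cv2.imwrite("pics/s2.png",cv2.resize(im,None,fx=4,fy=4,interpolation=cv2.INTER_CUBIC))
print(rel(R40,under(0)),R40.T@up)
E
```

```text
[0.0024, -0.0007, 0.0001, -0.0112, -0.0015, 0.0005] [-9.39618565e-01 -6.93889390e-18 -3.42096387e-01]
```

View pics/s2.png

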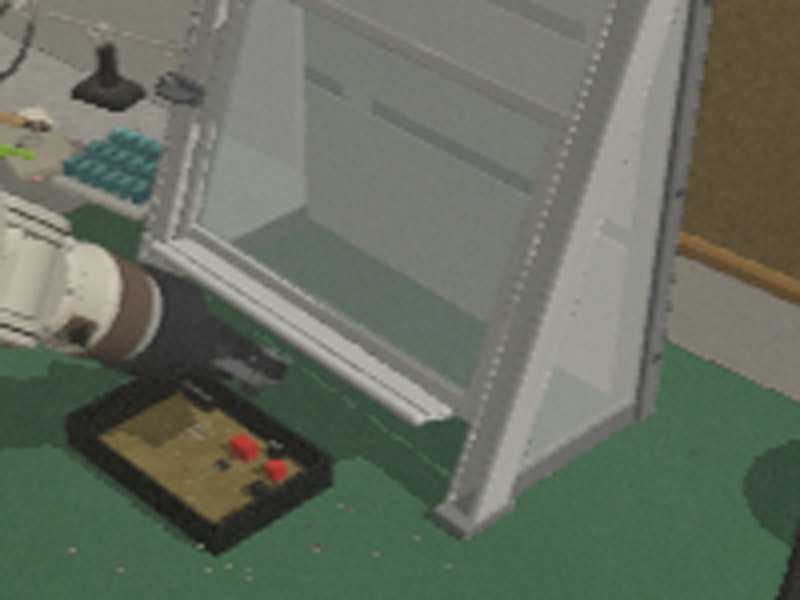

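The fingertips at crop (280,370) are under the lip (bead midpoint about (290,333)), and the body is clear of the tray. Pushing up to about s = 0.10.

Request:
hand_motion --motion '[{"dy": -0.001,"dz": 0.008,"jaw": 0},{"dx": -0.006,"dy": -0.001,"dz": 0.008,"jaw": 0},{"dx": -0.011,"dy": -0.001,"dz": 0.008,"jaw": 0},{"dx": -0.025,"dy": -0.001,"dz": 0.003,"jaw": 0},{"dx": -0.039,"dy": -0.001,"dz": -0.002,"jaw": 0},{"dx": -0.053,"dy": -0.001,"dz": -0.007,"jaw": 0},{"dx": -0.067,"dy": -0.001,"dz": -0.012,"jaw": 0},{"dx": -0.081,"dy": -0.001,"dz": -0.017,"jaw": 0},{"dx": -0.095,"dy": -0.001,"dz": -0.022,"jaw": 0},{"dx": -0.105,"dy": -0.001,"dz": -0.026,"jaw": 0}]'

```text
clock: 3.78
eef_pos: [0.6898, 0.1053, 0.1373]
tool_rot: [0.045, 0.906, -0.021, 0.42]
ft_force: [-3.6, 1.2, -4.3]
grip_width: 0.0002
grasp_force: 2.4
```

```bash
python3 - <<'E'
from h import *
import cv2
out=[]
for n,(x,y) in(("top",(200,100)),("scene",(275,80))):
    im=bot.camera(n)[:,:,::-1]; cv2.imwrite(f"pics/{n}3.png",im)
    out.append(cv2.resize(im[y:y+75,x:x+50],None,fx=8,fy=8,interpolation=cv2.INTER_CUBIC))
cv2.imwrite("pics/c3.png",np.hstack(out))
print(rel(R40,under(.1,0,.033)))
E
```

```text
[0.0012, 0.0019, -0.0019, 0.0018, 0.0009, 0.0005]
```

View pics/c3.png

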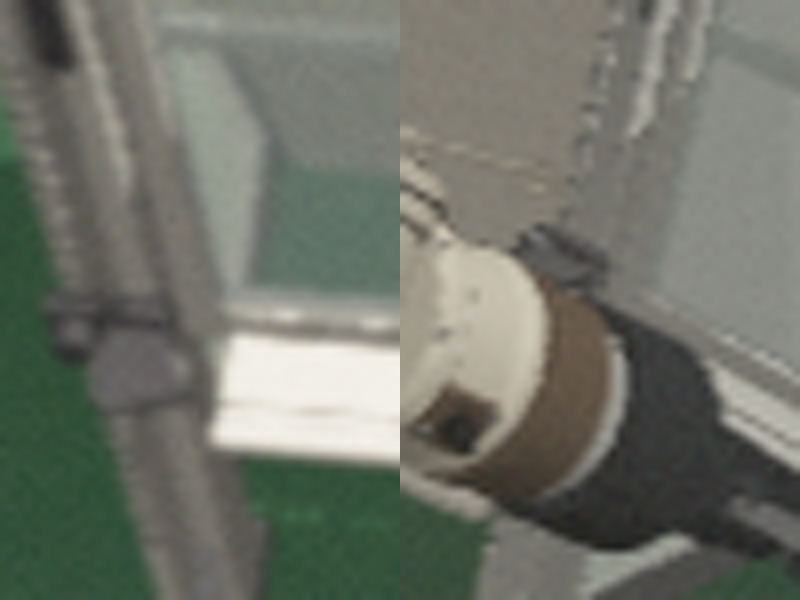

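The top crop shows the bead's front left end at (213,450) and the tongue's right tip at about (190,375), so roughly s ≈ 0.13. In the scene view the arm hides the lip end. I'll push slightly short of that, drop the arm back and measure again.

Request:
hand_motion --motion '[{"dx": -0.009,"dz": -0.003,"jaw": 0},{"dx": -0.017,"dz": -0.006,"jaw": 0},{"dx": -0.017,"dz": -0.006,"jaw": 0},{"jaw": 0},{"dx": 0.03,"dz": 0.011,"jaw": 0},{"dx": 0.07,"dz": 0.022,"jaw": 0},{"dx": 0.1,"dz": 0.022,"jaw": 0},{"dx": 0.108,"dz": 0.022,"jaw": 0},{"dx": 0.108,"dz": 0.022,"jaw": 0}]'

```text
clock: 5.0
eef_pos: [0.6411, 0.1112, 0.0431]
tool_rot: [0.046, 0.905, -0.02, 0.423]
ft_force: [0.1, -0.4, -0.2]
grip_width: -0.0002
grasp_force: 0.0
```

```bash
python3 - <<'E'
from h import *
import cv2
out=[]
for n,(x,y) in(("top",(205,110)),("scene",(280,85))):
    im=np.mean([bot.camera(n) for _ in range(4)],0).astype(np.uint8)[:,:,::-1]; cv2.imwrite(f"pics/{n}4.png",im)
    out.append(cv2.resize(im[y:y+60,x:x+40],None,fx=10,fy=10,interpolation=cv2.INTER_CUBIC))
cv2.imwrite("pics/c4.png",np.hstack(out))
E
```

```text
(no output)
```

View pics/c4.png

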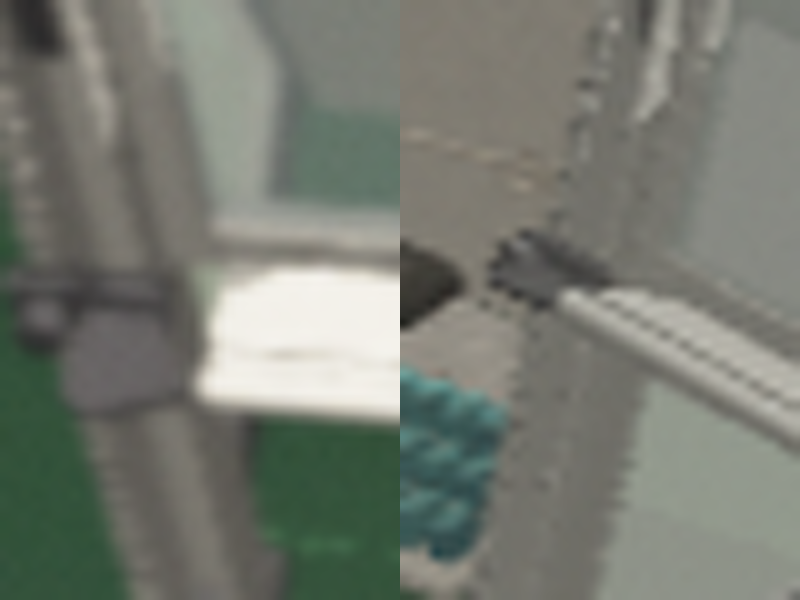

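Top crop: bead end at about (198,400) abuts the tongue tip at about (188,390). Scene crop: bead end at (560,298) abuts the tongue. They're nearly level. I'll rectify both views onto the plane that holds the bead and the tip.

```bash
cat > rect.py <<'E'
from h import *
import cv2
def rect(k,name):
    out=[]
    for n in("top","scene"):
        im=cv2.imread(f"pics/{n}{k}.png")
        q=[(.19,.15),(.13,.15),(.13,.09),(.19,.09)]
        src=np.float32([proj(n,B0+y*ey+s*up) for y,s in q]); H=cv2.getPerspectiveTransform(src,np.float32([(0,0),(400,0),(400,400),(0,400)]))
        a=cv2.warpPerspective(im,H,(400,400),flags=cv2.INTER_CUBIC)
        a=cv2.convertScaleAbs(a,alpha=1.5,beta=-40)
        for i in range(1,6):
            y=int(i*400/6); cv2.line(a,(0,y),(25,y),(0,255,255),1); cv2.putText(a,f"{.15-i*.01:.2f}",(27,y+4),0,.4,(0,255,255),1)
        out.append(a)
    cv2.imwrite(name,np.hstack(out))
E
python3 -c "
from rect import *
rect(4,'pics/r4.png')
from scipy.optimize import minimize_scalar as m
for n,a,b in(('top',(231.6,177.6),(224.35,150.05)),('scene',(289.1,150.9),(295.35,113.75))):
    E=B0+.15*ey
    print(n,m(lambda s:np.sum((proj(n,E+s*up)-proj(n,E)-np.array(b)+a)**2)).x)
"
```

```text
top 0.12052842189535287
scene 0.1205056945704354
```

View pics/r4.png

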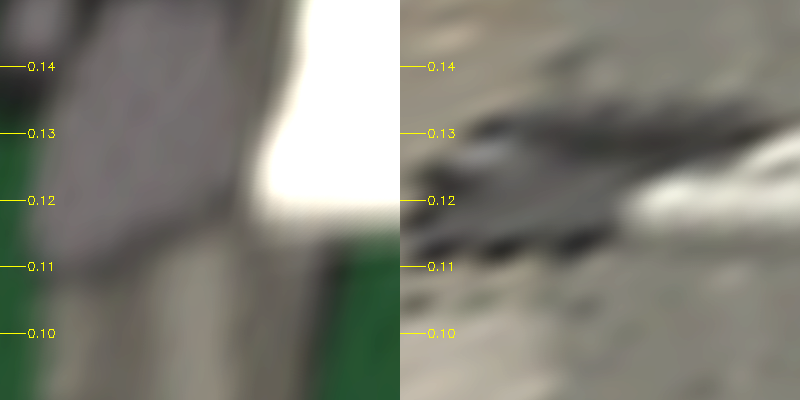

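```bash
python3 - <<'E'
from h import *
import cv2
ys=np.array([.172,.168,.164,.162,.160,.158,.156,.154,.152,.150,.148,.146,.142])
for n in("top","scene"):
  for k in(0,4):
    g=cv2.cvtColor(cv2.imread(f"pics/{n}{k}.png"),cv2.COLOR_BGR2GRAY).astype(np.float32)
    print(n,k,"y",(ys*1e3).astype(int))
    for s in np.arange(.140,.0985,-.002 if n=="top" else -.0015):
        P=proj(n,B0+ys[:,None]*ey+s*up).astype(np.float32)
        print(f"{s*1e3:.1f}",cv2.remap(g,P[None,:,0],P[None,:,1],cv2.INTER_LINEAR)[0].astype(int))
E
```

```text
top 0 y [172 168 164 162 160 158 156 154 152 150 148 146 142]
140.0 [102  99  99  98 100 104 109 109 107 110 114 117 125]
138.0 [101 101  99  98 101 107 113 117 114 113 115 116 126]
136.0 [100 101  99 101 101 108 118 125 118 114 114 117 126]
134.0 [ 99 101 100 102  99 109 119 120 113 109 112 118 126]
132.0 [100 101 100 100 100 109 118 115 108 107 111 118 125]
130.0 [101 101 100 100 101 107 114 108 104 105 111 119 125]
128.0 [100 100 102 101 101 105 110 102 101 105 112 119 126]
126.0 [ 99  99 102 100 100 102 103  98  99 105 112 119 128]
124.0 [ 99 100 101  98  97  98  97  97  99 105 112 119 128]
122.0 [ 98 100  97  95  94  94  97 101 103 106 113 119 128]
120.0 [ 99  96  92  92  90  91  98 106 107 107 113 118 127]
118.0 [ 99  92  88  89  91  98 113 118 114 110 113 117 125]
116.0 [ 93  83  85  87  94 108 130 127 118 111 113 118 126]
114.0 [ 87  78  87  93 104 120 141 133 120 112 115 121 127]
112.0 [ 82  82  97 103 115 133 148 139 121 115 118 122 128]
110.0 [ 78  88 104 110 121 136 147 143 126 121 121 122 129]
108.0 [ 84  91 107 115 124 138 148 147 129 125 125 124 130]
106.0 [ 91  94 110
[... 4108 characters left out ...]
  79  83  91 105 120 127 127 126 126 128]
114.5 [ 78  78  73  67  71  89 100 110 112 114 114 113 113]
113.0 [ 73  81  65  74  87  98 100 106 109 110 107 103 108]
111.5 [ 93  88  84  96 108 107 106 109 110 108 107 107 106]
110.0 [114 101 102 109 113 112 112 113 111 111 110 110 114]
108.5 [117 111 108 112 114 114 113 113 112 112 112 113 121]
107.0 [120 112 113 113 113 114 113 112 112 111 111 115 119]
105.5 [123 110 110 108 110 113 113 112 111 110 110 113 116]
104.0 [127 114 107 103 110 114 113 112 111 111 110 112 115]
102.5 [131 120 109 108 112 114 113 111 111 111 111 111 113]
101.0 [136 123 114 113 113 112 110 110 112 111 111 111 113]
99.5 [136 124 116 114 113 110 108 110 112 112 111 111 114]
```

Read together, the two rectified views put the tip and the bead's centre line level to within about 1–2 mm, so the sash stays here. Next I retreat and set up for the tray push: pitch 60°, fingers open so they make two contacts.

```bash
cat >> h.py <<'E'
R60=Rt(np.radians(60))
def hp(x,y,z): return O_h+x*ex+y*ey+z*ez
E
```

Request:
hand_motion --motion '[{"dx": 0.005,"dz": -0.05,"jaw": 0},{"dx": 0.005,"dz": -0.1,"jaw": 0},{"dx": 0.005,"dz": -0.15,"jaw": 0},{"dz": -0.2,"jaw": 0.03},{"dz": -0.23,"jaw": 0.085},{"dz": -0.23,"jaw": 0.085}]'

```text
clock: 6.15
eef_pos: [0.4642, 0.1291, 0.1922]
tool_rot: [0.045, 0.904, -0.018, 0.424]
ft_force: [0.4, 0.9, 0.5]
grip_width: 0.0542
grasp_force: 0.0
```

```bash
python3 - <<'E'
from h import *
print(rel(R60,hp(-.2,-.012,.08)),rel(R60,hp(-.2,-.012,.004)))
E
```

```text
[0.0051, 0.3535, -0.0018, 0.0981, -0.0115, 0.0574] [0.0051, 0.3535, -0.0018, 0.1566, -0.0119, 0.106]
```

Careful with the scale: turns go in shares of 2 pi rad. That gives: 0.353 rad is 0.0562.

Request:
hand_motion --motion '[{"dry": 0.0286,"dx": 0.05,"dy": -0.006,"dz": 0.03,"jaw": 0.085},{"dry": 0.0562,"dx": 0.098,"dy": -0.0115,"dz": 0.057,"jaw": 0.085},{"dry": 0.0562,"dx": 0.098,"dy": -0.0115,"dz": 0.057,"jaw": 0.085},{"dry": 0.0562,"dx": 0.125,"dy": -0.012,"dz": 0.08,"jaw": 0.085},{"dry": 0.0562,"dx": 0.145,"dy": -0.012,"dz": 0.096,"jaw": 0.085},{"dry": 0.0562,"dx": 0.15,"dy": -0.012,"dz": 0.1005,"jaw": 0.085},{"dry": 0.0562,"dx": 0.15,"dy": -0.012,"dz": 0.1005,"jaw": 0.085}]'

```text
clock: 7.02
eef_pos: [0.4441, 0.1186, 0.0107]
tool_rot: [0.048, 0.965, -0.012, 0.257]
ft_force: [-0.6, -0.0, 0.3]
grip_width: 0.0851
grasp_force: 0.0
```

```bash
python3 - <<'E'
from h import *
import cv2
print(rel(R60,hp(-.15,-.012,.004)),rel(R60,hp(.018,-.012,.004)),R60.T@ex,bot.get_obs()["grip_width"])
im=bot.camera("scene")[90:290,150:450,::-1]; cv2.imwrite("pics/s5.png",cv2.resize(im,None,fx=2.6,fy=2.6,interpolation=cv2.INTER_CUBIC))
E
```

```text
[0.0017, -0.0023, -0.0007, -0.0404, 0.0014, 0.0309] [0.0017, -0.0023, -0.0007, -0.1861, 0.0014, 0.1146] [-0.86597791  0.          0.49997258] 0.08509973270341409
```

Request:
hand_motion --motion '[{"dx": 0.003,"dy": 0.001,"dz": 0.006,"jaw": 0.085},{"dx": -0.018,"dy": 0.001,"dz": 0.018,"jaw": 0.085},{"dx": -0.0352,"dy": 0.001,"dz": 0.028,"jaw": 0.085},{"dx": -0.0404,"dy": 0.001,"dz": 0.0309,"jaw": 0.085},{"dx": -0.049,"dy": 0.001,"dz": 0.0359,"jaw": 0.085},{"dx": -0.0577,"dy": 0.001,"dz": 0.0409,"jaw": 0.085},{"dx": -0.0663,"dy": 0.001,"dz": 0.0459,"jaw": 0.085},{"dx": -0.075,"dy": 0.001,"dz": 0.0509,"jaw": 0.085},{"dx": -0.0837,"dy": 0.001,"dz": 0.0559,"jaw": 0.085},{"dx": -0.0837,"dy": 0.001,"dz": 0.0559,"jaw": 0.085}]'

```text
clock: 8.32
eef_pos: [0.5454, 0.1095, 0.0038]
tool_rot: [0.049, 0.965, -0.012, 0.258]
ft_force: [-0.1, -0.6, 0.2]
grip_width: 0.0851
grasp_force: 0.0
```

```bash
python3 - <<'E'
from h import *
import cv2
print(rel(R60,hp(.018,-.012,.004)))
im=bot.camera("scene")[90:290,150:450,::-1]; cv2.imwrite("pics/s6.png",cv2.resize(im,None,fx=2.6,fy=2.6,interpolation=cv2.INTER_CUBIC))
E
```

```text
[0.0017, -0.0016, -0.0018, -0.1012, 0.0005, 0.058]
```

View pics/s6.png

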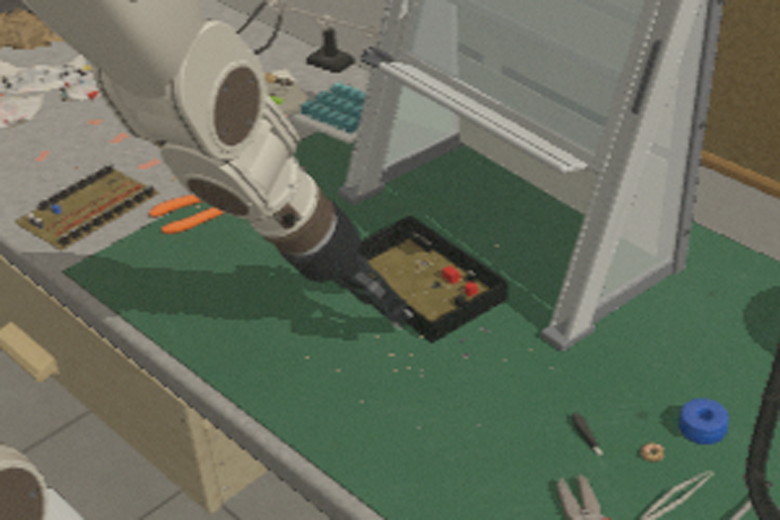

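The fingers are squarely against the tray's near wall. The tray is still flat, and its far edge is at the front line between the feet. Continuing the push.

Request:
hand_motion --motion '[{"dx": -0.0115,"dz": 0.0066,"jaw": 0.085},{"dx": -0.023,"dz": 0.0132,"jaw": 0.085},{"dx": -0.0345,"dz": 0.0198,"jaw": 0.085},{"dx": -0.046,"dz": 0.0264,"jaw": 0.085},{"dx": -0.0575,"dz": 0.033,"jaw": 0.085},{"dx": -0.069,"dz": 0.0396,"jaw": 0.085},{"dx": -0.0805,"dz": 0.0462,"jaw": 0.085},{"dx": -0.092,"dz": 0.0528,"jaw": 0.085},{"dx": -0.1025,"dz": 0.0588,"jaw": 0.085},{"dx": -0.1075,"dz": 0.0615,"jaw": 0.085}]'

```text
clock: 9.62
eef_pos: [0.6681, 0.0971, 0.0036]
tool_rot: [0.049, 0.965, -0.012, 0.257]
ft_force: [-2.7, 0.2, 1.2]
grip_width: 0.0847
grasp_force: 1.3
```

```bash
python3 - <<'E'
from h import *
o=bot.get_obs(); d=o["eef_pos"]-O_h; print(d@ex,d@ey)
E
```

```text
0.024695336755660782 -0.0125040642635316
```

Request:
hand_motion --motion '[{"jaw": 0.085},{"dx": 0.02,"dz": -0.0115,"jaw": 0.085},{"dx": 0.05,"dz": -0.029,"jaw": 0.085},{"dx": 0.09,"dz": -0.06,"jaw": 0.085},{"dx": 0.12,"dz": -0.11,"jaw": 0.085},{"dx": 0.13,"dz": -0.17,"jaw": 0.085},{"dx": 0.13,"dz": -0.23,"jaw": 0.085},{"dx": 0.13,"dz": -0.25,"jaw": 0.085},{"dx": 0.13,"dz": -0.25,"jaw": 0.085}]'

```text
clock: 10.75
eef_pos: [0.432, 0.1214, 0.1583]
tool_rot: [0.048, 0.964, -0.01, 0.259]
ft_force: [0.3, -0.7, -0.3]
grip_width: 0.085
grasp_force: 0.0
```

```bash
python3 - <<'E'
from h import *
import cv2
ims={n:np.mean([bot.camera(n) for _ in range(4)],0).astype(np.uint8)[:,:,::-1] for n in("top","scene")}
for n in ims: cv2.imwrite(f"pics/{n}7.png",ims[n])
# black tray in the views, near edge profile in hood x (plane z=.028), and sash bead check
for n in ims:
  g=cv2.cvtColor(np.ascontiguousarray(ims[n]),cv2.COLOR_BGR2GRAY).astype(np.float32)
  for y in(-.085,-.06,-.012,.03,.06):
    xs=np.arange(-.03,.061,.005); P=proj(n,np.array([hp(x,y,.028) for x in xs])).astype(np.float32)
    print(n,y,cv2.remap(g,P[None,:,0],P[None,:,1],1)[0].astype(int))
  a=cv2.imread(f"pics/{n}4.png").astype(int);b=ims[n].astype(int)
  for w in [(proj(n,B0+.15*ey+.12*up)).astype(int)]: print("diff4-7 at lip end",np.abs(a-b)[w[1]-8:w[1]+8,w[0]-10:w[0]+14].mean())
E
```

```text
top -0.085 [105 105 107 108 106 108 103  81  72  73  56  20  25  32  37  37  36  37
  33]
top -0.06 [107 109 109 106 108 106 105  90  71  71  54  18  42  85 102  91  86  85
  78]
top -0.012 [104 106 106 106 104 105 105  97  76  72  57  20  42  78  91 100  85  84
  84]
top 0.03 [106 107 106 104  97  90  86  78  71  70  57  19  45  82  84 103  91  88
  87]
top 0.06 [97 74 71 71 70 70 68 71 70 69 58 18 23 30 31 32 29 29 31]
diff4-7 at lip end 1.0381944444444444
scene -0.085 [92 91 91 76 68 68 59 34 33 33 33 46 74 75 75 74 73 74 65]
scene -0.06 [91 92 91 83 68 69 60 36 32 34 33 49 76 77 76 75 74 76 76]
scene -0.012 [91 90 90 90 75 68 56 33 29 33 35 45 77 80 77 77 77 73 74]
scene 0.03 [68 68 67 65 66 66 55 36 32 33 33 43 83 75 74 75 79 77 77]
scene 0.06 [66 66 67 67 67 68 67 68 58 35 34 35 34 36 37 35 36 34 36]
diff4-7 at lip end 1.2022569444444444
```

```bash
python3 -c "
from workcell import bot
print(bot.job_done())"
```

```text
the job is handed in; nothing more can be done
None
```

I handed the job in at about 11 s: the sash was pushed up from beneath to about 0.12 m, which the pictures put level with the pointer tip to 1–2 mm, possibly slightly high, and the whole tray is about 20 mm past the front line of the hood's feet; the verdict was not shown.

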